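Sort worktop bolts into a sloping gauge rack

TASK

Sort the two loose bolts by length into the sloping gauge rack under the light bar: lay each bolt in the slot that it just fits end to end, down on the slot's floor between the two end stops, and leave it there. Leave everything else on the worktop where it is.

Things in the scene. Friction and masses are not known exactly. Their poses are not given: they have to be found in the camera images.
- bolt_60_mid (a point): loose plain steel hex-head bolt, 60 mm long overall with its head; shank 12 mm thick, head 7.5 mm long, 18 mm across flats, 21 over corners. The point: on its axis, half-way along, 8 to 9 mm above the worktop while it lies there at the start. x axis: along the bolt to the head (dips about 3 degrees when lying). Either end may go up the slope in the rack.
- bolt_85_mid (a point): loose plain steel hex-head bolt, 85 mm long overall with its head; shank 12 mm thick, head 7.5 mm long, 18 mm across flats, 21 over corners. The point: on its axis, half-way along, 8 to 9 mm above the worktop while it lies there at the start. x axis: along the bolt to the head (dips about 3 degrees when lying). Either end may go up the slope in the rack.
- gauge_74_floor (a point): fixed white plastic slot, 74 mm between its end stops, for the 60 mm bolt. Point: centre of its flat floor, 70 mm above the worktop. Floor rises 28 degrees: x axis up the slope, y across, z square off it, leaning to the robot. Stops 16 mm high, 6 thick, 48 wide; at each end two cheeks 14 mm high, 36 mm apart, reach 12 mm in; between them the sides are open for fingers. Floor plate 150 x 58 mm.
- gauge_99_floor (a point): fixed white plastic slot, 99 mm between its end stops, for the 85 mm bolt. Point: centre of its flat floor, 70 mm above the worktop. Floor rises 28 degrees: x axis up the slope, y across, z square off it, leaning to the robot. Stops 16 mm high, 6 thick, 48 wide; at each end two cheeks 14 mm high, 36 mm apart, reach 12 mm in; between them the sides are open for fingers. Floor plate 150 x 58 mm.
- gauge_124_floor (a point): fixed white plastic slot, 124 mm between its end stops, stays empty. Point: centre of its flat floor, 70 mm above the worktop. Floor rises 28 degrees: x axis up the slope, y across, z square off it, leaning to the robot. Stops 16 mm high, 6 thick, 48 wide; at each end two cheeks 14 mm high, 36 mm apart, reach 12 mm in; between them the sides are open for fingers. Floor plate 150 x 58 mm.
- rack: fixed rack: plywood base 190 x 230 x 12 mm with the three slots side by side on it, parallel, at y = -64, 0, 64 mm, in an order that changes. Origin: centre of its underside; x away from the robot, z up. Two 12 mm posts at x = 85, y = -125 and 125 mm carry arms forward to the light bar.
- rack_bar (a point): middle of the rack's fixed light bar, 245 mm above the worktop, straight above the slots' centres; 16 mm deep (x), 16 mm high, 270 mm long along the rack's y. An upright tool cannot reach the slots under it: come in from the robot's side, square to the sloping floors.
- nut: bystander, leave alone: loose steel hex nut, 21 mm over corners, 10 mm high, lying among the bolts; origin at its underside
- pencil: bystander, leave alone: flat carpenter's pencil, 150 x 14 x 7 mm, lying along its x axis; origin at the centre of its underside
- tape_measure: bystander, leave alone: tape measure, 70 x 68 x 37 mm; origin at the centre of its underside
- tape_roll: bystander, leave alone: roll of masking tape lying flat, 96 mm across, 25 mm high; origin at the centre of its underside
- mug: bystander, leave alone: white mug, 82 mm across, 95 mm high; origin at the centre of its underside
- screwdriver: bystander, leave alone: screwdriver lying on the worktop along its x axis; origin about at its middle underside
Mind the look-alikes: they are no part of the job. Leave any pink or yellow look-alike of the part that bears bolt_85_mid alone.

How it is judged:
At the end, for the whole second after the job is handed in: Each of the 60 and 85 mm bolts lies at rest (slower than 20 mm/s) in the slot 14 mm longer than itself (74 and 99 mm): its middle within 12 mm of the slot's centre along the slope, within 14 mm across, 3 to 12.5 mm off the floor, and its axis within 0.4 rad of the slot's, either end up (x of bolt_60_mid in the frame of gauge_74_floor between -0.012 and 0.012 m and y of bolt_60_mid in the frame of gauge_74_floor between -0.014 and 0.014 m and z of bolt_60_mid in the frame of gauge_74_floor between 0.003 and 0.0125 m and angle between the x axis of bolt_60_mid and the x axis of gauge_74_floor, either way round below 0.4 rad and linear speed of each of bolt_60, bolt_85 below 0.02 m/s and x of bolt_85_mid in the frame of gauge_99_floor between -0.012 and 0.012 m and y of bolt_85_mid in the frame of gauge_99_floor between -0.014 and 0.014 m and z of bolt_85_mid in the frame of gauge_99_floor between 0.003 and 0.0125 m and angle between the x axis of bolt_85_mid and the x axis of gauge_99_floor, either way round below 0.4 rad); the robot touches nothing.
It fails at once if one of the bystanders is moved more than 40 mm (distance of any of nut, pencil, tape_measure, tape_roll, mug, screwdriver from where it was at the start of the episode above 0.04 m).
It also fails if it takes over 61 s, if anything falls off the work surface, if the arm or the gripper's body presses on something with over 40 N, if the wrist force passes 120 N, or if a joint passes its speed limit or range.

ROBOT

A 7-joint arm with a two-finger parallel gripper is mounted at the origin on the work surface. World frame = base frame: x ahead of the robot, y to its left, z up, the work surface at z = 0. Lengths are in m, angles in rad, forces in N, time in s.
With the tool pointing down it reaches from about 0.425 to 0.925 m from the base axis. Payload 6.8 kg.
Tool frame: the origin (TCP) lies on the front face of the gripper's body, between the roots of the fingers; the fingertips stand 73 mm ahead of it and the grasp point (between the pads) lies 54 mm ahead of it; z points along the fingers, y is the line along which they close (so a half turn about z gives the same grasp; the last joint's range is limited). The gripper opens to 85 mm and grips with 20 to 120 N. Pads are 22 mm wide; open, the fingers measure 114 mm over their backs; the gripper's body (76 mm by 85 mm) begins 54 mm behind the grasp point. The pads swing forward as they close: fully open they stand 13 mm farther back than shut.
Start: joints at [1.076, 0.477, 0.022, 1.555, -0.011, 1.109, -0.083], TCP at [0.255, -0.625, 0.304] pointing down, gripper open.
Joint ranges: [-2.96, 2.96], [-0.34, 2.1], [-1.41, 1.46], [0.24, 2.44], [-1.37, 4.51], [0.17, 1.92], [-2.96, 2.96]. Speed limits (rad/s): [2.39, 2.39, 3.14, 3.14, 3.14, 3.14, 3.14].

INTERFACE

Orientations are given as a unit quaternion [w, x, y, z].
In Python, from station import bot, optics gives the robot as it stands.
- The arm moves only by the tool drive_tool, never from a script. Its argument "deltas" is a list of rows, each an object with "gripper": the closure in counts, from 0 (fully open) to 255 (shut); "offset": the shift along the tool's x, y, z in units of 1000 mm (1.0 is 1000 mm), a list of three; "angular": the turn, a rotation vector about the tool's x, y, z in units of 45 degrees (1.0 is 45 degrees), a list of three. In form: [{"gripper": gripper, "offset": [dx, dy, dz], "angular": [rx, ry, rz]}, ...]. A call has 1 to 5 rows; each row is the pose to reach, as a shift and turn from the pose commanded when the call began, along the tool's axes at that moment; what a row does not reach only later rows make up. A row lasts 1/10 s, in which the tool goes at most 50 mm and 8.59 degrees, less where a joint would pass 70% of its speed; a pose out of reach is approached as far as the arm can. A call with a number of a shift or a turn outside -1 to 1 is refused whole. A call with a gripper value outside its range is refused whole. The fingers move at their own pace and stop on an object; "grip_force" is the grip in N (left out, the last holds). Time passes only in rows, so rows that repeat a pose let the fingers close. It gives the time, the measured TCP pose, the force, the opening and the grip force at its end, in the units of the state.
- bot.get_obs(): the state, without advancing time (a new reading comes with each control period).
- optics.read_camera(name): name is "scene" or "top" or "wrist"; returns the picture (420x560x3 uint8, blue, green, red); there is no depth.
- optics.camera_model(name): a dict with "fx", "fy", "cx", "cy" (pixels), "cam_to_world" (4x4, takes a point from camera to world coordinates). Camera axes: x right, y up, looking along -z (the intrinsics and any distortion apply to the point x, -y, -z); pixel columns grow to the right and rows downward; lengths in m; the calibration is good to about 2 mm. A picture is of the moment at which its call begins: read the wrist's pose just before it. camera_model takes no time and is no camera call; for the wrist camera it gives the pose at the moment of the call.
- bot.hand_in(): hands the job in; it is judged then, once.
The state is a dict: "t": time; "q": joint angles; "joint_vel": joint speeds; "joint_torque": joint torques, N m; "eef_pos": TCP position; "tool_rot": TCP orientation; "contact_force": force on the tool from outside, world axes, zero at the start; "torque": the same for the moment, N m; "gripper_width": opening from 0.0 (shut) to 1.0 (fully open); "grasp_force": force on a finger pad.
Only numpy, scipy, OpenCV 4.12 (cv2) and the standard library are available. Lean on these libraries where they do the work, as an engineer would, in place of code of your own. Each camera call takes 0.05 s, during which the arm holds its last target. There are 200 camera calls.

## Working session

There is one attempt and no reset: what is moved stays moved. The work goes in short steps, Python scripts to look and compute and a tool call to move; the robot and the scene stay as the last step left them, time stands still between calls to the robot, and variables do not carry over. Pictures are saved under pics/ and viewed, at most 10 in all, crops included, and the job is handed in when it is done.

Besides the shell and the picture viewer there is one more tool, called after "Request:" in YAML: its name, and indented under it one key for each argument. drive_tool: Moves the arm, as the interface text tells. Its arguments: {"type":"object","properties":{"deltas":{"type":"array"},"grip_force":{"type":"number"}},"required":["deltas"]}

```bash
ls; mkdir -p pics
python3 - <<'E'
from station import bot, optics
import cv2,numpy as np
o=bot.get_obs();print(o)
for n in("scene","top"):
    m=optics.camera_model(n);print(n,m)
    cv2.imwrite(f"pics/{n}0.png",optics.read_camera(n))
E
```

```text
pics
{'t': 0.0, 'q': array([ 1.07589964,  0.47780138,  0.02230361,  1.55649858, -0.01153134,
        1.10927356, -0.08309801]), 'joint_vel': array([-0.00042132, -0.00012254,  0.0007125 ,  0.00122584, -0.00120581,
        0.00101111, -0.0005597 ]), 'joint_torque': array([ 7.81314111e-05, -5.96458840e+01,  1.60815977e+00, -2.81191528e+01,
        1.24576018e-02,  9.48758185e-03,  1.60394552e-05]), 'eef_pos': array([ 0.25446612, -0.62468247,  0.30290412]), 'tool_rot': array([-8.99525031e-04,  9.81352376e-01,  1.92215127e-01, -2.24011388e-04]), 'contact_force': array([-0.09076292,  0.23449704,  0.27492766]), 'torque': array([-0.0097245 , -0.0532807 ,  0.01125758]), 'grasp_force': 0.0, 'gripper_width': 0.9980768924147487}
scene {'fx': 455.17186758413925, 'fy': 455.17186758413925, 'cx': 280.1471538399278, 'cy': 203.03738023197442, 'cam_to_world': array([[ 0.86741513, -0.43464379,  0.24223081,  0.74984675],
       [ 0.49752249,  0.74987121, -0.4360786 , -0.49725532],
       [ 0.00789695,  0.49877645,  0.86669469,  1.160729  ],
       [ 0.        ,  0.        ,  0.        ,  1.        ]])}
top {'fx': 441.4812744229386, 'fy': 441.4812744229386, 'cx': 277.45616658475376, 'cy': 206.67122899737748, 'cam_to_world': array([[-0.01782322,  0.9950817 , -0.09744101,  0.34230697],
       [-0.99982677, -0.01826096, -0.00360235,  0.02022562],
       [-0.00536399,  0.09735992,  0.99523478,  1.39920873],
       [ 0.        ,  0.        ,  0.        ,  1.        ]])}
```

View pics/top0.png

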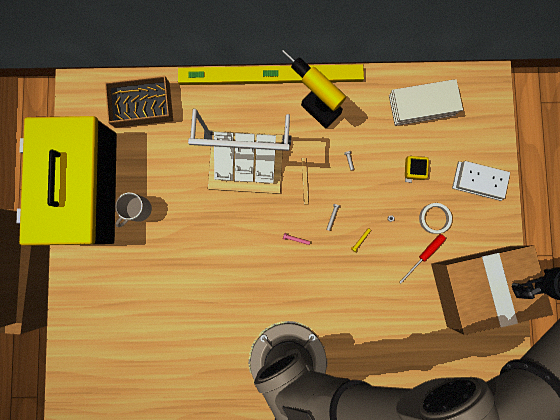

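View pics/scene0.png

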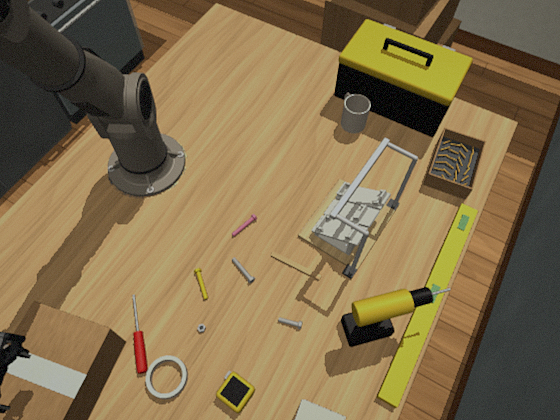

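The top view shows the grey 60 bolt at about (349,160), the 85 at (334,217) and the rack at (245,160). The pencil lies at (305,180), and the pink and yellow look-alikes are at (297,239) and (361,240). Next I'll measure the bolts and zoom in on the rack.

```bash
cat > h.py <<'E'
from station import bot, optics
import cv2,numpy as np
from scipy.spatial.transform import Rotation as R
def ray(m,u,v):
    T=m["cam_to_world"];d=T[:3,:3]@np.array([(u-m["cx"])/m["fx"],-(v-m["cy"])/m["fy"],-1]);return T[:3,3],d
def onz(m,u,v,z):
    c,d=ray(m,u,v);return c+d*(z-c[2])/d[2]
def proj(m,p):
    T=m["cam_to_world"];q=T[:3,:3].T@(np.asarray(p)-T[:3,3]);return np.array([m["cx"]-m["fx"]*q[0]/q[2],m["cy"]+m["fy"]*q[1]/q[2]])
def two(ma,a,mb,b):
    c1,d1=ray(ma,*a);c2,d2=ray(mb,*b)
    s=np.linalg.lstsq(np.c_[d1,-d2],c2-c1,rcond=None)[0]
    p,q=c1+s[0]*d1,c2+s[1]*d2;return (p+q)/2,np.linalg.norm(p-q)
def greyblobs(im,box,smax=50,amin=20,vmin=60):
    x0,y0,x1,y1=box;h=cv2.cvtColor(im[y0:y1,x0:x1],cv2.COLOR_BGR2HSV)
    k=((h[...,1]<smax)&(h[...,2]>vmin)).astype(np.uint8)
    out=[]
    for c in cv2.findContours(k,cv2.RETR_EXTERNAL,cv2.CHAIN_APPROX_NONE)[0]:
        if cv2.contourArea(c)<amin: continue
        p=c[:,0,:].astype(float)+[x0,y0];m=p.mean(0);a=np.linalg.svd(p-m,full_matrices=False)[2][0]
        t=(p-m)@a;out.append((cv2.contourArea(c),m+a*t.min(),m+a*t.max(),p,a))
    return out
E
python3 - <<'E'
from h import *
for n,bs in(("top",[(338,145,362,178),(322,200,346,236)]),("scene",[(272,310,308,335),(225,252,262,290)])):
    im=cv2.imread(f"pics/{n}0.png");m=optics.camera_model(n)
    for b in bs:
        for a,e,f,_,_ in greyblobs(im,b):
            P,Q=onz(m,*e,.008),onz(m,*f,.008);print(n,a,e.round(1),f.round(1),P.round(4),Q.round(4),np.linalg.norm(P-Q).round(4))
t=cv2.imread("pics/top0.png")[95:200,180:300];s=cv2.imread("pics/scene0.png")[130:285,290:425]
a=cv2.resize(t,(400,350),interpolation=3);b=cv2.resize(s,(400,459),interpolation=3)
o=np.zeros((460,800,3),np.uint8);o[:350,:400]=a;o[:459,400:]=b;cv2.imwrite("pics/rack.png",o)
E
```

```text
top 43.5 [346.8 151.3] [351.8 169.1] [ 0.6525 -0.1999  0.008 ] [ 0.5947 -0.2139  0.008 ] 0.0595
top 60.5 [336.3 204.4] [327.9 229.6] [ 0.4822 -0.1613  0.008 ] [ 0.403  -0.1321  0.008 ] 0.0843
scene 80.0 [278.3 318.9] [301. 325.] [ 0.5931 -0.215   0.008 ] [ 0.6507 -0.1999  0.008 ] 0.0596
scene 93.5 [232.8 258.2] [252.1 280.8] [ 0.4022 -0.1328  0.008 ] [ 0.4818 -0.1617  0.008 ] 0.0846
```

View pics/rack.png

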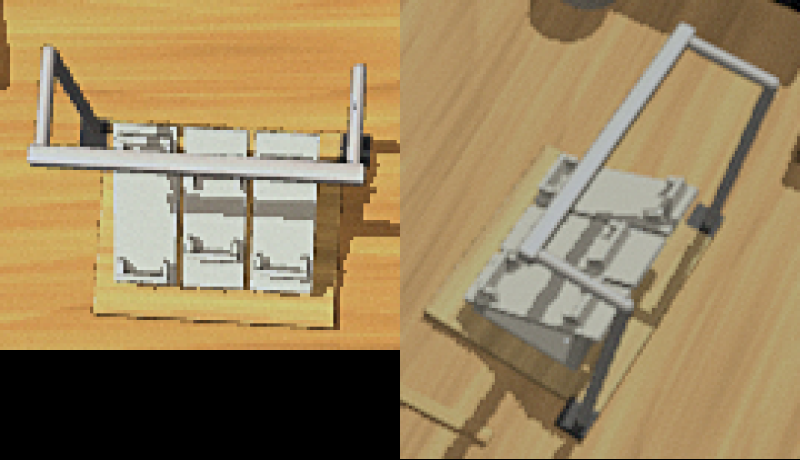

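Both views agree on the bolts to about 2 mm, and the lengths come out right (59.5 and 84.5 mm). Left to right from the robot, the slots are 124, 74, 99. In the crop, the base's front corners are at (93,313) and (337,328) on the left picture, and at (555,148) and (425,317) on the right. The bar ends are at (30,155) and (363,172).

Run:
```python
from h import *
mt,ms=[optics.camera_model(n) for n in("top","scene")]
T=lambda u,v:(180+u/3.3333,95+v/3.3333)
S=lambda u,v:(290+(u-400)/2.963,130+v/2.963)
for n,a,b,z in(("baseFL",(93,313),(555,148),.012),("baseFR",(337,328),(425,317),.012),("barL",(30,155),(687,30),.251),("barR",(363,172),(527,250),.251)):
    print(n,onz(mt,*T(*a),z).round(4),onz(ms,*S(*b),z).round(4),[x.round(4) for x in two(mt,T(*a),ms,S(*b))])
# inner floor front-stop base points, plate front edges (top view)
for n,a in(("124 front L,R",((116,281),(176,286))),("74",((184,287),(243,288))),("99",((250,289),(311,292)))):
    print(n,[onz(mt,*T(*p),.0348).round(4) for p in a])
```

```text
baseFL [0.5388 0.2449 0.012 ] [0.5505 0.2438 0.012 ] [array([ 0.5446,  0.2497, -0.0018]), np.float64(0.009)]
baseFR [0.5201 0.013  0.012 ] [0.5274 0.0114 0.012 ] [array([0.5235, 0.0144, 0.0019]), np.float64(0.005)]
barL [0.6328 0.2561 0.251 ] [0.6368 0.253  0.251 ] [array([0.6353, 0.2579, 0.2443]), np.float64(0.0017)]
barR [ 0.614  -0.0088  0.251 ] [ 0.6142 -0.0052  0.251 ] [array([ 0.6139, -0.0081,  0.255 ]), np.float64(0.0022)]
124 front L,R [array([0.5655, 0.2195, 0.0348]), array([0.5597, 0.1632, 0.0348])]
74 [array([0.5586, 0.1557, 0.0348]), array([0.5566, 0.1004, 0.0348])]
99 [array([0.5555, 0.0939, 0.0348]), array([0.5516, 0.0368, 0.0348])]
```

```bash
cat >> h.py <<'E'
PSI=-.078
def down(th):
    x=np.array([np.cos(th),np.sin(th),0]);z=np.array([0,0,-1.]);return np.c_[x,np.cross(z,x),z]
def slope(psi=None):
    psi=PSI if psi is None else psi
    a=np.radians(28);c,s=np.cos(a),np.sin(a)
    x=np.array([np.cos(psi)*c,np.sin(psi)*c,s]);z=-np.array([-s*np.cos(psi),-s*np.sin(psi),c]);return np.c_[x,np.cross(z,x),z]
def cur():
    o=bot.get_obs();w,x,y,z=o["tool_rot"];return np.array(o["eef_pos"]),R.from_quat([x,y,z,w]).as_matrix(),o
def plan(*goals):
    p,r,o=cur();print("t",round(o["t"],2),"q",o["q"].round(2),"pos",p.round(4),"w",round(o["gripper_width"],3))
    for gp,gr in goals:
        gp=np.array(gp);print("off",(r.T@(gp-p)).round(4),"ang",(R.from_matrix(r.T@gr).as_rotvec()/(np.pi/4)).round(4));p,r=gp,gr
E
python3 - <<'E'
from h import *
p,r,o=cur();T=optics.camera_model("wrist")["cam_to_world"]
print("cam in tool",(r.T@(T[:3,3]-p)).round(3),"view dir",(r.T@-T[:3,2]).round(3))
plan(([.35,-.38,.30],down(0.0)),([.4424,-.147,.20],down(-.355)),([.4424,-.147,.076],down(-.355)))
E
```

```text
cam in tool [ 0.074  0.    -0.069] view dir [-0.291 -0.001  0.957]
t 0.1 q [ 1.08  0.48  0.02  1.56 -0.01  1.11 -0.08] pos [ 0.2545 -0.6248  0.303 ] w 1.0
off [ 0.1808 -0.1906  0.0033] ang [-0.002   0.0006  0.4925]
off [ 0.0924 -0.233   0.1   ] ang [0.    0.    0.452]
off [0.    0.    0.124] ang [0. 0. 0.]
```

The camera sits on the tool's +x side, so at the rack that side must face the robot. I'll use tool yaw + π.

```bash
cat >> h.py <<'E'
def slopeR(psi=None): return slope(psi)@np.diag([-1,-1,1.])
E
python3 - <<'E'
from h import *
Y=np.pi-.355
plan(([.28,-.55,.305],down(1.07)),([.33,-.42,.305],down(1.75)),([.38,-.28,.28],down(2.4)),([.4424,-.147,.20],down(Y)),([.4424,-.147,.076],down(Y)))
E
```

```text
t 0.1 q [ 1.08  0.48  0.02  1.56 -0.01  1.11 -0.08] pos [ 0.2545 -0.6248  0.303 ] w 1.0
off [ 0.0519 -0.0596 -0.0019] ang [-2.000e-03 -5.000e-04 -8.699e-01]
off [ 0.138  -0.0186  0.    ] ang [ 0.      0.     -0.8658]
off [0.1288 0.0742 0.025 ] ang [ 0.      0.     -0.8276]
off [0.0438 0.1402 0.08  ] ang [ 0.      0.     -0.4922]
off [0.    0.    0.124] ang [0. 0. 0.]
```

Request:
drive_tool:
  deltas:
    - {"gripper": 0,"offset": [0.052,-0.06,-0.002],"angular": [0,0,-0.87]}
    - {"gripper": 0,"offset": [0.052,-0.06,-0.002],"angular": [0,0,-0.87]}
    - {"gripper": 0,"offset": [0.052,-0.06,-0.002],"angular": [0,0,-0.87]}
    - {"gripper": 0,"offset": [0.052,-0.06,-0.002],"angular": [0,0,-0.87]}
    - {"gripper": 0,"offset": [0.052,-0.06,-0.002],"angular": [0,0,-0.87]}
  grip_force: 50

```text
t: 0.6
eef_pos: [0.2801, -0.5495, 0.3056]
tool_rot: [-0.0, 0.859, 0.512, -0.0]
contact_force: [0.8, -0.0, -1.2]
gripper_width: 1.0
grasp_force: 0.0
```

Request:
drive_tool:
  deltas:
    - {"gripper": 0,"offset": [0.138,-0.019,0],"angular": [0,0,-0.866]}
    - {"gripper": 0,"offset": [0.138,-0.019,0],"angular": [0,0,-0.866]}
    - {"gripper": 0,"offset": [0.138,-0.019,0],"angular": [0,0,-0.866]}
    - {"gripper": 0,"offset": [0.138,-0.019,0],"angular": [0,0,-0.866]}
    - {"gripper": 0,"offset": [0.138,-0.019,0],"angular": [0,0,-0.866]}

```text
t: 1.1
eef_pos: [0.3304, -0.4182, 0.3059]
tool_rot: [-0.0, 0.638, 0.77, 0.0]
contact_force: [-0.8, -1.5, -0.3]
gripper_width: 1.003
grasp_force: 0.0
```

Request:
drive_tool:
  deltas:
    - {"gripper": 0,"offset": [0.129,0.074,0.025],"angular": [0,0,-0.828]}
    - {"gripper": 0,"offset": [0.129,0.074,0.025],"angular": [0,0,-0.828]}
    - {"gripper": 0,"offset": [0.129,0.074,0.025],"angular": [0,0,-0.828]}
    - {"gripper": 0,"offset": [0.129,0.074,0.025],"angular": [0,0,-0.828]}
    - {"gripper": 0,"offset": [0.129,0.074,0.025],"angular": [0,0,-0.828]}

```text
t: 1.6
eef_pos: [0.3799, -0.2777, 0.2806]
tool_rot: [-0.0, 0.358, 0.934, 0.0]
contact_force: [0.3, -0.6, -0.3]
gripper_width: 1.002
grasp_force: 0.0
```

Request:
drive_tool:
  deltas:
    - {"gripper": 0,"offset": [0.044,0.14,0.08],"angular": [0,0,-0.492]}
    - {"gripper": 0,"offset": [0.044,0.14,0.08],"angular": [0,0,-0.492]}
    - {"gripper": 0,"offset": [0.044,0.14,0.08],"angular": [0,0,-0.492]}
    - {"gripper": 0,"offset": [0.044,0.14,0.08],"angular": [0,0,-0.492]}
    - {"gripper": 0,"offset": [0.044,0.14,0.08],"angular": [0,0,-0.492]}

```text
t: 2.1
eef_pos: [0.4417, -0.1438, 0.1996]
tool_rot: [-0.001, 0.174, 0.985, 0.001]
contact_force: [-0.1, -0.4, -0.4]
gripper_width: 1.002
grasp_force: 0.0
```

Run:
```python
from h import *
m=optics.camera_model("wrist");im=optics.read_camera("wrist");cv2.imwrite("pics/w1.png",im)
print(m["fx"],proj(m,[.403,-.1325,.008]),proj(m,[.482,-.1615,.008]))
plan(([.4424,-.147,.20],down(np.pi-.355)))
```

```text
358.7334596443699 [276.27540446 148.6837176 ] [276.49982715 255.83605228]
t 2.15 q [ 0.71  0.34 -0.61  2.11  0.27  0.78  1.14] pos [ 0.4414 -0.1457  0.2003] w 0.997
off [-0.0014 -0.0009  0.0003] ang [ 0.0004 -0.0023  0.0037]
```

View pics/w1.png

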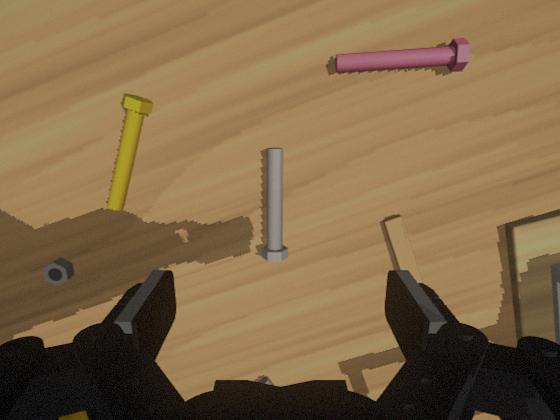

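The wrist view shows the 85 bolt from (275,148) to (276,260), matching its projection, with the head on the far end. Now I'll descend and grip.

Request:
drive_tool:
  deltas:
    - {"gripper": 0,"offset": [-0.001,-0.001,0.05],"angular": [0,0,0]}
    - {"gripper": 60,"offset": [-0.001,-0.001,0.1],"angular": [0,0,0]}
    - {"gripper": 110,"offset": [-0.001,-0.001,0.1245],"angular": [0,0,0]}
    - {"gripper": 110,"offset": [-0.001,-0.001,0.1245],"angular": [0,0,0]}
    - {"gripper": 110,"offset": [-0.001,-0.001,0.1245],"angular": [0,0,0]}
  grip_force: 50

```text
t: 2.65
eef_pos: [0.4423, -0.149, 0.0771]
tool_rot: [0.0, 0.177, 0.984, -0.0]
contact_force: [-0.4, 0.3, 0.1]
gripper_width: 0.568
grasp_force: 0.0
```

Request:
drive_tool:
  deltas:
    - {"gripper": 255,"offset": [0,0,0],"angular": [0,0,0]}
    - {"gripper": 255,"offset": [0,0,0],"angular": [0,0,0]}
    - {"gripper": 255,"offset": [0,0,0],"angular": [0,0,0]}
    - {"gripper": 255,"offset": [0,0,0],"angular": [0,0,0]}
    - {"gripper": 255,"offset": [0,0,0],"angular": [0,0,0]}

```text
t: 3.15
eef_pos: [0.443, -0.1485, 0.0779]
tool_rot: [0.001, 0.177, 0.984, -0.001]
contact_force: [-2.2, -1.2, 8.9]
gripper_width: 0.112
grasp_force: 48.9
```

Run:
```python
from h import *
o=bot.get_obs();print(o["contact_force"],o["grasp_force"])
C=np.array([.620,.058,.070]);n=-slope()[:,2];Y=np.pi-.355
plan(([.4424,-.147,.0755],down(Y)),([.4424,-.147,.25],down(Y)),([.44,-.03,.25],down(np.pi-.2)),(C+n*.22,slopeR()),(C+n*.076,slopeR()))
```

```text
[-2.24374883 -1.22428421  8.9167056 ] 48.90669286251068
t 3.15 q [ 0.58  0.55 -0.47  2.17  0.5   0.52  0.94] pos [ 0.443  -0.1485  0.0779] w 0.112
off [0.0011 0.0012 0.0024] ang [-0.0007  0.0034 -0.0003]
off [ 0.      0.     -0.1745] ang [0. 0. 0.]
off [0.0429 0.1089 0.    ] ang [ 0.      0.     -0.1974]
off [-0.0564  0.1094 -0.0142] ang [-0.038  -0.6214 -0.1522]
off [ 0.    -0.     0.144] ang [0. 0. 0.]
```

Request:
drive_tool:
  deltas:
    - {"gripper": 255,"offset": [0,0,-0.02],"angular": [0,0,0]}
    - {"gripper": 255,"offset": [0,0,-0.06],"angular": [0,0,0]}
    - {"gripper": 255,"offset": [0,0,-0.11],"angular": [0,0,0]}
    - {"gripper": 255,"offset": [0,0,-0.155],"angular": [0,0,0]}
    - {"gripper": 255,"offset": [0,0,-0.175],"angular": [0,0,0]}

```text
t: 3.65
eef_pos: [0.4436, -0.148, 0.2559]
tool_rot: [0.003, 0.176, 0.984, -0.001]
contact_force: [1.1, 0.4, -1.0]
gripper_width: 0.11
grasp_force: 49.2
```

Request:
drive_tool:
  deltas:
    - {"gripper": 255,"offset": [0.043,0.109,0],"angular": [0,0,-0.197]}
    - {"gripper": 255,"offset": [0.043,0.109,0],"angular": [0,0,-0.197]}
    - {"gripper": 255,"offset": [0.043,0.109,0],"angular": [0,0,-0.197]}
    - {"gripper": 255,"offset": [0.043,0.109,0],"angular": [0,0,-0.197]}
    - {"gripper": 255,"offset": [0.043,0.109,0],"angular": [0,0,-0.197]}

```text
t: 4.15
eef_pos: [0.4396, -0.0312, 0.2517]
tool_rot: [0.0, 0.1, 0.995, -0.0]
contact_force: [-0.5, -0.2, -0.4]
gripper_width: 0.11
grasp_force: 49.2
```

Request:
drive_tool:
  deltas:
    - {"gripper": 255,"offset": [-0.056,0.109,-0.014],"angular": [-0.038,-0.621,-0.152]}
    - {"gripper": 255,"offset": [-0.056,0.109,-0.014],"angular": [-0.038,-0.621,-0.152]}
    - {"gripper": 255,"offset": [-0.056,0.109,-0.014],"angular": [-0.038,-0.621,-0.152]}
    - {"gripper": 255,"offset": [-0.056,0.109,-0.014],"angular": [-0.038,-0.621,-0.152]}
    - {"gripper": 255,"offset": [-0.056,0.109,-0.014],"angular": [-0.038,-0.621,-0.152]}

```text
t: 4.65
eef_pos: [0.5152, 0.0638, 0.2647]
tool_rot: [0.241, 0.038, 0.97, -0.011]
contact_force: [-0.4, 0.8, -1.0]
gripper_width: 0.11
grasp_force: 49.3
```

Run:
```python
from h import *
m=optics.camera_model("wrist");p,r,o=cur();im=optics.read_camera("wrist");cv2.imwrite("pics/w2.png",im);
np.savez("w2.npz",T=m["cam_to_world"],p=p,r=r)
C=np.array([.620,.058,.070]);n=-slope()[:,2]
plan((C+n*.22,slopeR()),(C+n*.076,slopeR()))
```

```text
t 4.7 q [ 0.28  0.18 -0.67  2.2   0.76  0.46  0.51] pos [0.5157 0.0633 0.265 ] w 0.115
off [-0.0006  0.0029  0.0012] ang [-0.0035 -0.003  -0.0012]
off [ 0.    -0.     0.144] ang [0. 0. 0.]
```

View pics/w2.png

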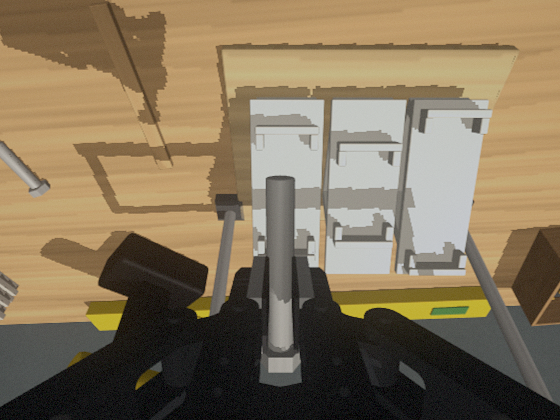

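The wrist view shows the 85 bolt held, head up-slope, with its lower end at (280,178). The plates' near edges are at row 99: 99-slot from x=251 to 324, 74-slot from 332 to 406, 124-slot from about 411 to 488. The base's front corners are at (220,47) and (516,46). I'll get the slot centres from these.

Run:
```python
from h import *
m=optics.camera_model("wrist");d=np.load("w2.npz");m["cam_to_world"]=d["T"]
im=cv2.imread("pics/w2.png")
B=[onz(m,220,47,.012),onz(m,516,46,.012)]
print("base",[b.round(4) for b in B],np.linalg.norm(B[0]-B[1]),"psi",np.arctan2(*(B[1]-B[0])[:2])*-1)
g=im.astype(int).sum(2)/3
for r in(170,190,210,225): # plate vertical edges
    e=np.abs(np.diff(im[r,300:490].astype(int).sum(1)));print(r,[300+i for i in np.where(e>90)[0]])
for n,pts in(("99",[(251,99.5),(324,99.5)]),("74",[(332,99.5),(406,99.5)]),("124",[(411,100),(489,100)])):
    P=[onz(m,*q,.0348) for q in pts];print(n,[q.round(4) for q in P],np.linalg.norm(P[0]-P[1]).round(4))
P=[onz(m,*q,.1052) for q in((329,273),(391.5,273))];print("74 rear",[q.round(4) for q in P])
# bolt end at tool-plane: axis assumed x_tool, depth ~ 68 mm ahead of TCP
T=m["cam_to_world"];c,v=ray(m,280,178);ct=d["r"].T@(c-d["p"]);vt=d["r"].T@v
for z in(.062,.066,.070): print("bolt tip in tool",(ct+vt*(z-ct[2])/vt[2]).round(4))
```

```text
base [array([0.5183, 0.0169, 0.012 ]), array([0.5351, 0.2397, 0.012 ])] 0.22346756863217418 psi -0.07538474073479993
170 [np.int64(321), np.int64(328), np.int64(329), np.int64(399), np.int64(406), np.int64(407), np.int64(477)]
190 [np.int64(404), np.int64(410)]
210 [np.int64(323), np.int64(326), np.int64(327), np.int64(392), np.int64(407)]
225 [np.int64(325), np.int64(332), np.int64(340), np.int64(348), np.int64(381), np.int64(390), np.int64(391), np.int64(393), np.int64(394), np.int64(410), np.int64(468)]
99 [array([0.551 , 0.0375, 0.0348]), array([0.5554, 0.0937, 0.0348])] 0.0564
74 [array([0.5559, 0.0999, 0.0348]), array([0.5603, 0.1568, 0.0348])] 0.0571
124 [array([0.5611, 0.1607, 0.0348]), array([0.5658, 0.2207, 0.0348])] 0.0602
74 rear [array([0.6849, 0.093 , 0.1052]), array([0.6891, 0.1482, 0.1052])]
bolt tip in tool [ 0.0462 -0.0003  0.062 ]
bolt tip in tool [ 0.0454 -0.0003  0.066 ]
bolt tip in tool [ 0.0445 -0.0003  0.07  ]
```

Centres: C99 ≈ (0.619, 0.060) and C74 ≈ (0.6235, 0.124), with ψ ≈ -0.077. Front edges, spacing and plate widths are all consistent. The bolt's middle is about 2 mm down-slope of the tool axis.

```bash
sed -i 's/^PSI=.*/PSI=-.076/' h.py
cat >> h.py <<'E'
C99=np.array([.619,.060,.070]);C74=np.array([.6235,.124,.070])
E
python3 - <<'E'
from h import *
S=slope();g=C99+S[:,0]*.002
plan((g-S[:,2]*.105,slopeR()),(g-S[:,2]*.079,slopeR()))
E
```

```text
t 4.7 q [ 0.28  0.18 -0.67  2.2   0.76  0.46  0.51] pos [0.5157 0.0633 0.265 ] w 0.115
off [-0.0019  0.005   0.1156] ang [-0.0047 -0.003  -0.0034]
off [-0.    -0.     0.026] ang [0. 0. 0.]
```

Request:
drive_tool:
  deltas:
    - {"gripper": 255,"offset": [-0.002,0.004,0.04],"angular": [-0.005,-0.003,-0.003]}
    - {"gripper": 255,"offset": [-0.002,0.004,0.08],"angular": [-0.005,-0.003,-0.003]}
    - {"gripper": 255,"offset": [-0.002,0.004,0.105],"angular": [-0.005,-0.003,-0.003]}
    - {"gripper": 255,"offset": [-0.002,0.004,0.115],"angular": [-0.005,-0.003,-0.003]}
    - {"gripper": 255,"offset": [-0.002,0.004,0.115],"angular": [-0.005,-0.003,-0.003]}

```text
t: 5.2
eef_pos: [0.5727, 0.0622, 0.163]
tool_rot: [0.241, 0.038, 0.97, -0.009]
contact_force: [-0.5, 0.6, -1.1]
gripper_width: 0.114
grasp_force: 49.3
```

Run:
```python
from h import *
S=slope();g=C99+S[:,0]*.002
im=optics.read_camera("wrist");cv2.imwrite("pics/w3.png",im)
plan((g-S[:,2]*.105,slopeR()),(g-S[:,2]*.079,slopeR()))
```

```text
t 5.25 q [ 0.09  0.42 -0.46  2.17  1.28  0.36  0.03] pos [0.5726 0.0627 0.1641] w 0.109
off [ 0.0012  0.0008 -0.0001] ang [ 0.0006  0.0004 -0.0029]
off [-0.    -0.     0.026] ang [0. 0. 0.]
```

View pics/w3.png

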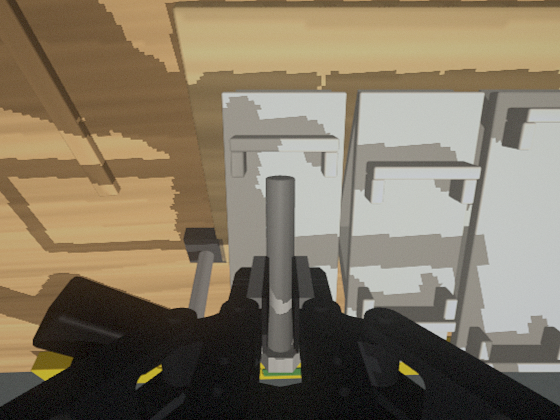

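The bolt is 4–5 px (about 2 mm) left of the slot's centreline: cheeks at 230–338, bolt at 280. I'll check the front stops along the slope too: 99 stop top at rows 137–151, 74 stop top at rows 166–179.

Run:
```python
from h import *
m=optics.camera_model("wrist");S=slope();n=-S[:,2]
def onpl(u,v,C,h):
    c,d=ray(m,u,v);s=((C+n*h-c)@n)/(d@n);q=c+d*s-C;return (np.array([q@S[:,0],q@-S[:,1],q@n])*1000).round(1)
print("99 front stop inner/outer top",onpl(230,151,C99,.016),onpl(338,151,C99,.016),onpl(230,137,C99,.016),onpl(338,137,C99,.016))
print("74",onpl(371,180,C74,.016),onpl(480,179,C74,.016),onpl(371,166,C74,.016),onpl(480,165,C74,.016))
print("99 plate",onpl(222,94,C99,0),onpl(347,93,C99,0),"74 plate",onpl(360,93,C74,0),onpl(485,92,C74,0))
```

```text
99 front stop inner/outer top [-49.5 -22.9  16. ] [-49.3  24.4  16. ] [-55.5 -22.6  16. ] [-55.4  24.2  16. ]
74 [-36.  -24.4  16. ] [-36.3  24.3  16. ] [-42.3 -24.9  16. ] [-42.6  23.3  16. ]
99 plate [-73.5 -27.7   0. ] [-73.8  30.   -0. ] 74 plate [-73.4 -28.2  -0. ] [-73.7  29.2  -0. ]
```

The stops land at -49.5/-55.5 mm (99) and -36.2/-42.4 mm (74), which confirms the centres. Lowering now.

Request:
drive_tool:
  deltas:
    - {"gripper": 255,"offset": [0.001,0.0015,0.008],"angular": [0,0,0]}
    - {"gripper": 255,"offset": [0.001,0.0015,0.016],"angular": [0,0,0]}
    - {"gripper": 255,"offset": [0.001,0.0015,0.022],"angular": [0,0,0]}
    - {"gripper": 255,"offset": [0.001,0.0015,0.025],"angular": [0,0,0]}
    - {"gripper": 255,"offset": [0.001,0.0015,0.025],"angular": [0,0,0]}

```text
t: 5.75
eef_pos: [0.5833, 0.0648, 0.1425]
tool_rot: [0.243, 0.037, 0.969, -0.008]
contact_force: [-0.3, 0.3, -1.5]
gripper_width: 0.113
grasp_force: 49.3
```

Run:
```python
from h import *
S=slope();g=C99+S[:,0]*.002;print(bot.get_obs()["contact_force"])
plan((g-S[:,2]*.078,slopeR()))
```

```text
[-0.33667053  0.2566243  -1.48692256]
t 5.75 q [ 0.06  0.47 -0.43  2.16  1.4   0.35 -0.08] pos [0.5833 0.0648 0.1425] w 0.113
off [ 0.0003 -0.0021  0.0029] ang [ 0.0031  0.0029 -0.0004]
```

Request:
drive_tool:
  deltas:
    - {"gripper": 255,"offset": [0,-0.001,0.002],"angular": [0,0,0]}
    - {"gripper": 255,"offset": [0,-0.001,0.003],"angular": [0,0,0]}
    - {"gripper": 255,"offset": [0,-0.001,0.003],"angular": [0,0,0]}

```text
t: 6.05
eef_pos: [0.5845, 0.064, 0.1399]
tool_rot: [0.243, 0.036, 0.969, -0.008]
contact_force: [-2.3, -0.4, 1.6]
gripper_width: 0.113
grasp_force: 49.6
```

Request:
drive_tool:
  deltas:
    - {"gripper": 200,"offset": [0,0,0],"angular": [0,0,0]}
    - {"gripper": 180,"offset": [0,0,0],"angular": [0,0,0]}
    - {"gripper": 150,"offset": [0,0,0],"angular": [0,0,0]}
    - {"gripper": 150,"offset": [0,0,0],"angular": [0,0,0]}
    - {"gripper": 150,"offset": [0,0,0],"angular": [0,0,0]}

```text
t: 6.55
eef_pos: [0.5844, 0.0643, 0.1396]
tool_rot: [0.243, 0.036, 0.969, -0.008]
contact_force: [-1.2, -0.0, 0.3]
gripper_width: 0.413
grasp_force: 0.0
```

Request:
drive_tool:
  deltas:
    - {"gripper": 150,"offset": [0,0,-0.03],"angular": [0,0,0]}
    - {"gripper": 150,"offset": [0,0,-0.07],"angular": [0,0,0]}
    - {"gripper": 150,"offset": [0,0,-0.12],"angular": [0,0,0]}
    - {"gripper": 150,"offset": [0,0,-0.14],"angular": [0,0,0]}
    - {"gripper": 150,"offset": [0,0,-0.14],"angular": [0,0,0]}

```text
t: 7.05
eef_pos: [0.5188, 0.0693, 0.2663]
tool_rot: [0.245, 0.036, 0.969, -0.008]
contact_force: [1.6, 0.4, 0.0]
gripper_width: 0.414
grasp_force: 0.0
```

Run:
```python
from h import *
im=optics.read_camera("wrist");cv2.imwrite("pics/w4.png",im)
Y=np.arctan2(.0145,.0577);print(Y)
plan(([.47,-.03,.30],down(np.pi+.1)),([.56,-.17,.27],down(np.pi+Y)),([.6227,-.2072,.20],down(np.pi+Y)),([.6227,-.2072,.0765],down(np.pi+Y)))
```

```text
0.24620165477149983
t 7.1 q [ 0.25  0.18 -0.64  2.2   0.77  0.45  0.49] pos [0.5189 0.0687 0.2646] w 0.414
off [ 0.0195 -0.102  -0.051 ] ang [-0.0521  0.6277 -0.2185]
off [-0.0756 -0.1483  0.03  ] ang [ 0.      0.     -0.1861]
off [-0.0517 -0.0514  0.07  ] ang [0. 0. 0.]
off [0.     0.     0.1235] ang [0. 0. 0.]
```

View pics/w4.png

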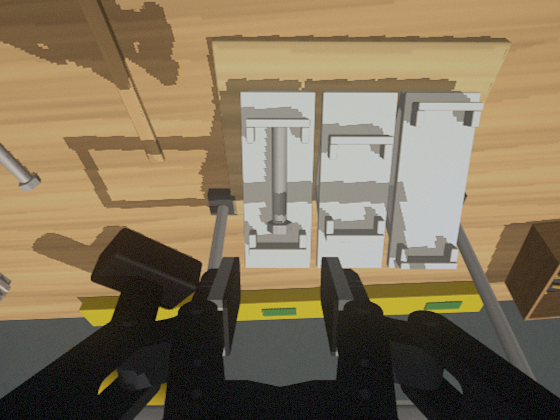

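The 85 bolt now lies in the 99 slot against the lower stop, centred at about column 279. Next is the 60 bolt.

Request:
drive_tool:
  deltas:
    - {"gripper": 60,"offset": [0.02,-0.102,-0.051],"angular": [-0.052,0.628,-0.219]}
    - {"gripper": 60,"offset": [0.02,-0.102,-0.051],"angular": [-0.052,0.628,-0.219]}
    - {"gripper": 60,"offset": [0.02,-0.102,-0.051],"angular": [-0.052,0.628,-0.219]}
    - {"gripper": 60,"offset": [0.02,-0.102,-0.051],"angular": [-0.052,0.628,-0.219]}
    - {"gripper": 60,"offset": [0.02,-0.102,-0.051],"angular": [-0.052,0.628,-0.219]}

```text
t: 7.6
eef_pos: [0.4681, -0.0346, 0.2985]
tool_rot: [-0.005, -0.048, 0.999, -0.0]
contact_force: [0.6, 0.1, -0.4]
gripper_width: 0.766
grasp_force: 0.0
```

Request:
drive_tool:
  deltas:
    - {"gripper": 60,"offset": [-0.076,-0.148,0.03],"angular": [0,0,-0.186]}
    - {"gripper": 60,"offset": [-0.076,-0.148,0.03],"angular": [0,0,-0.186]}
    - {"gripper": 60,"offset": [-0.076,-0.148,0.03],"angular": [0,0,-0.186]}
    - {"gripper": 60,"offset": [-0.076,-0.148,0.03],"angular": [0,0,-0.186]}
    - {"gripper": 60,"offset": [-0.076,-0.148,0.03],"angular": [0,0,-0.186]}

```text
t: 8.1
eef_pos: [0.5601, -0.1731, 0.265]
tool_rot: [-0.003, -0.12, 0.993, 0.001]
contact_force: [-0.5, 0.5, 0.6]
gripper_width: 0.764
grasp_force: 0.0
```

Request:
drive_tool:
  deltas:
    - {"gripper": 60,"offset": [-0.052,-0.051,0.07],"angular": [0,0,0]}
    - {"gripper": 60,"offset": [-0.052,-0.051,0.07],"angular": [0,0,0]}
    - {"gripper": 60,"offset": [-0.052,-0.051,0.07],"angular": [0,0,0]}
    - {"gripper": 60,"offset": [-0.052,-0.051,0.07],"angular": [0,0,0]}
    - {"gripper": 60,"offset": [-0.052,-0.051,0.07],"angular": [0,0,0]}

```text
t: 8.6
eef_pos: [0.6225, -0.2044, 0.199]
tool_rot: [-0.001, -0.124, 0.992, 0.0]
contact_force: [-0.2, 0.8, 0.6]
gripper_width: 0.767
grasp_force: 0.0
```

Run:
```python
from h import *
m=optics.camera_model("wrist");im=optics.read_camera("wrist");cv2.imwrite("pics/w5.png",im)
for a,e,f,_,_ in greyblobs(im,(200,80,360,300),amin=200,vmin=70):
    P,Q=onz(m,*e,.008),onz(m,*f,.008);print(a,e.round(),f.round(),P.round(4),Q.round(4),np.linalg.norm(P-Q).round(4))
print(proj(m,[.594,-.2145,.008]),proj(m,[.6516,-.2,.008]))
Y=.246
plan(([.6227,-.2072,.0765],down(np.pi+Y)))
```

```text
1179.0 [275. 162.] [275. 242.] [ 0.5938 -0.2158  0.008 ] [ 0.6545 -0.2004  0.008 ] 0.0627
[276.41639483 162.65869158] [276.58872257 238.73786469]
t 8.65 q [ 0.65  0.63 -0.61  1.66  0.41  0.99  1.72] pos [ 0.6226 -0.2047  0.1997] w 0.764
off [ 0.0004 -0.0025  0.1232] ang [-0.0001 -0.0014  0.0033]
```

Request:
drive_tool:
  deltas:
    - {"gripper": 60,"offset": [0,-0.003,0.05],"angular": [0,0,0]}
    - {"gripper": 80,"offset": [0,-0.003,0.1],"angular": [0,0,0]}
    - {"gripper": 110,"offset": [0,-0.003,0.122],"angular": [0,0,0]}
    - {"gripper": 110,"offset": [0,-0.003,0.122],"angular": [0,0,0]}
    - {"gripper": 110,"offset": [0,-0.003,0.122],"angular": [0,0,0]}

```text
t: 9.15
eef_pos: [0.6238, -0.2087, 0.0782]
tool_rot: [-0.0, -0.123, 0.992, -0.0]
contact_force: [0.4, -0.6, 1.5]
gripper_width: 0.567
grasp_force: 0.0
```

Request:
drive_tool:
  deltas:
    - {"gripper": 255,"offset": [0,0,0],"angular": [0,0,0]}
    - {"gripper": 255,"offset": [0,0,0],"angular": [0,0,0]}
    - {"gripper": 255,"offset": [0,0,0],"angular": [0,0,0]}
    - {"gripper": 255,"offset": [0,0,0],"angular": [0,0,0]}
    - {"gripper": 255,"offset": [0,0,0],"angular": [0,0,0]}

```text
t: 9.65
eef_pos: [0.624, -0.2095, 0.0779]
tool_rot: [-0.0, -0.123, 0.992, -0.0]
contact_force: [-1.2, 0.2, 8.2]
gripper_width: 0.111
grasp_force: 48.9
```

Request:
drive_tool:
  deltas:
    - {"gripper": 255,"offset": [0,0,-0.02],"angular": [0,0,0]}
    - {"gripper": 255,"offset": [0,0,-0.06],"angular": [0,0,0]}
    - {"gripper": 255,"offset": [0,0,-0.11],"angular": [0,0,0]}
    - {"gripper": 255,"offset": [0,0,-0.16],"angular": [0,0,0]}
    - {"gripper": 255,"offset": [0,0,-0.2],"angular": [0,0,0]}

```text
t: 10.15
eef_pos: [0.6238, -0.2088, 0.2807]
tool_rot: [0.0, -0.123, 0.992, -0.0]
contact_force: [0.2, -0.4, -0.5]
gripper_width: 0.113
grasp_force: 49.1
```

Run:
```python
from h import *
S=slope();C74+=S[:,0]*.0007;n=-S[:,2]
plan(([.52,-.10,.30],down(np.pi+.1)),([.45,.06,.30],down(np.pi-.03)),(C74+n*.22,slopeR()),(C74+n*.105,slopeR()))
```

```text
t 10.15 q [ 0.68  0.55 -0.64  1.59  0.35  1.12  1.77] pos [ 0.6238 -0.2088  0.2807] w 0.113
off [ 0.074   0.1309 -0.0194] ang [-0.0007  0.0004  0.1874]
off [0.0537 0.1662 0.    ] ang [0.     0.     0.1655]
off [-0.0689  0.0739  0.0354] ang [ 0.0143 -0.6221  0.0574]
off [0.    0.    0.115] ang [0. 0. 0.]
```

Request:
drive_tool:
  deltas:
    - {"gripper": 255,"offset": [0.074,0.131,-0.019],"angular": [0,0,0.187]}
    - {"gripper": 255,"offset": [0.074,0.131,-0.019],"angular": [0,0,0.187]}
    - {"gripper": 255,"offset": [0.074,0.131,-0.019],"angular": [0,0,0.187]}
    - {"gripper": 255,"offset": [0.074,0.131,-0.019],"angular": [0,0,0.187]}
    - {"gripper": 255,"offset": [0.074,0.131,-0.019],"angular": [0,0,0.187]}

```text
t: 10.65
eef_pos: [0.5193, -0.0993, 0.297]
tool_rot: [-0.001, -0.051, 0.999, -0.001]
contact_force: [-0.2, -0.5, -0.9]
gripper_width: 0.11
grasp_force: 49.2
```

Request:
drive_tool:
  deltas:
    - {"gripper": 255,"offset": [0.054,0.166,0],"angular": [0,0,0.166]}
    - {"gripper": 255,"offset": [0.054,0.166,0],"angular": [0,0,0.166]}
    - {"gripper": 255,"offset": [0.054,0.166,0],"angular": [0,0,0.166]}
    - {"gripper": 255,"offset": [0.054,0.166,0],"angular": [0,0,0.166]}
    - {"gripper": 255,"offset": [0.054,0.166,0],"angular": [0,0,0.166]}

```text
t: 11.15
eef_pos: [0.4493, 0.0626, 0.2964]
tool_rot: [-0.001, 0.013, 1.0, 0.001]
contact_force: [1.2, -0.2, -0.6]
gripper_width: 0.113
grasp_force: 49.2
```

Request:
drive_tool:
  deltas:
    - {"gripper": 255,"offset": [-0.069,0.074,0.035],"angular": [0.014,-0.622,0.057]}
    - {"gripper": 255,"offset": [-0.069,0.074,0.035],"angular": [0.014,-0.622,0.057]}
    - {"gripper": 255,"offset": [-0.069,0.074,0.035],"angular": [0.014,-0.622,0.057]}
    - {"gripper": 255,"offset": [-0.069,0.074,0.035],"angular": [0.014,-0.622,0.057]}
    - {"gripper": 255,"offset": [-0.069,0.074,0.035],"angular": [0.014,-0.622,0.057]}

```text
t: 11.65
eef_pos: [0.5204, 0.131, 0.2595]
tool_rot: [0.24, 0.036, 0.97, -0.01]
contact_force: [-0.6, -0.9, -1.2]
gripper_width: 0.112
grasp_force: 49.2
```

Run:
```python
from h import *
S=slope();C74+=S[:,0]*.0007;n=-S[:,2]
plan((C74+n*.105,slopeR()))
```

```text
t 11.65 q [ 0.07  0.22 -0.61  2.16  0.84  0.53  0.31] pos [0.5204 0.131  0.2595] w 0.112
off [-0.0034  0.001   0.1108] ang [-0.0018 -0.0045  0.0019]
```

Request:
drive_tool:
  deltas:
    - {"gripper": 255,"offset": [-0.003,0.001,0.04],"angular": [-0.002,-0.004,0.002]}
    - {"gripper": 255,"offset": [-0.003,0.001,0.08],"angular": [-0.002,-0.004,0.002]}
    - {"gripper": 255,"offset": [-0.003,0.001,0.105],"angular": [-0.002,-0.004,0.002]}
    - {"gripper": 255,"offset": [-0.003,0.001,0.11],"angular": [-0.002,-0.004,0.002]}
    - {"gripper": 255,"offset": [-0.003,0.001,0.11],"angular": [-0.002,-0.004,0.002]}

```text
t: 12.15
eef_pos: [0.5756, 0.127, 0.1641]
tool_rot: [0.241, 0.039, 0.97, -0.009]
contact_force: [-0.3, 0.2, -1.7]
gripper_width: 0.108
grasp_force: 49.2
```

Run:
```python
from h import *
m=optics.camera_model("wrist");im=optics.read_camera("wrist");cv2.imwrite("pics/w6.png",im)
S=slope();C74+=S[:,0]*.0007;n=-S[:,2]
plan((C74+n*.105,slopeR()),(C74+n*.078,slopeR()))
```

```text
t 12.2 q [-0.05  0.44 -0.45  2.13  1.24  0.43 -0.04] pos [0.5754 0.1276 0.165 ] w 0.113
off [0.0013 0.     0.0016] ang [ 0.0007  0.0003 -0.004 ]
off [-0.    -0.     0.027] ang [0. 0. 0.]
```

View pics/w6.png

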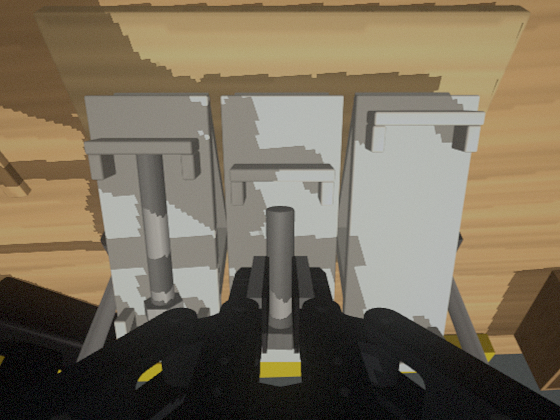

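The 60 bolt is centred on the 74 slot (tip at (280,208), cheeks at 231–334). The 85 bolt is still lying in its slot. I'll check along the slope.

Run:
```python
from h import *
m=optics.camera_model("wrist");p,r,_=cur();S=slope();n=-S[:,2]
c,v=ray(m,280,208);ct,vt=r.T@(c-p),r.T@v;print("tip in tool",(ct+vt*(.069-ct[2])/vt[2]).round(4))
C=C74+S[:,0]*.0007
for u,w in((231,180),(334,180),(231,166),(334,166)):
    c,d=ray(m,u,w);q=c+d*(((C+n*.016-c)@n)/(d@n))-C;print((q@S[:,0]*1e3).round(1),(-q@S[:,1]*1e3).round(1))
```

```text
tip in tool [ 0.0324 -0.0004  0.069 ]
-38.0 -22.4
-37.8 24.2
-44.4 -22.2
-44.2 24.0
```

Request:
drive_tool:
  deltas:
    - {"gripper": 255,"offset": [0,0.001,0.008],"angular": [0,0,0]}
    - {"gripper": 255,"offset": [0,0.001,0.016],"angular": [0,0,0]}
    - {"gripper": 255,"offset": [0,0.001,0.023],"angular": [0,0,0]}
    - {"gripper": 255,"offset": [0,0.001,0.026],"angular": [0,0,0]}
    - {"gripper": 255,"offset": [0,0.001,0.026],"angular": [0,0,0]}

```text
t: 12.7
eef_pos: [0.5868, 0.1283, 0.1409]
tool_rot: [0.242, 0.038, 0.97, -0.008]
contact_force: [-0.1, -0.8, -1.0]
gripper_width: 0.11
grasp_force: 49.2
```

Run:
```python
from h import *
S=slope();print(bot.get_obs()["contact_force"])
plan((C74+S[:,0]*.0024-S[:,2]*.078,slopeR()))
```

```text
[-0.05767217 -0.75704776 -0.97479252]
t 12.7 q [-0.07  0.49 -0.41  2.12  1.34  0.42 -0.13] pos [0.5868 0.1283 0.1409] w 0.11
off [-0.0017 -0.0015  0.002 ] ang [ 0.0016 -0.0007 -0.0022]
```

Request:
drive_tool:
  deltas:
    - {"gripper": 255,"offset": [-0.0015,-0.001,0.001],"angular": [0,0,0]}
    - {"gripper": 255,"offset": [-0.0015,-0.001,0.002],"angular": [0,0,0]}
    - {"gripper": 255,"offset": [-0.0015,-0.001,0.002],"angular": [0,0,0]}

```text
t: 13.0
eef_pos: [0.5891, 0.1272, 0.1405]
tool_rot: [0.242, 0.038, 0.97, -0.008]
contact_force: [0.7, -0.1, -0.8]
gripper_width: 0.113
grasp_force: 49.2
```

Request:
drive_tool:
  deltas:
    - {"gripper": 200,"offset": [0,0,0],"angular": [0,0,0]}
    - {"gripper": 180,"offset": [0,0,0],"angular": [0,0,0]}
    - {"gripper": 150,"offset": [0,0,0],"angular": [0,0,0]}
    - {"gripper": 150,"offset": [0,0,0],"angular": [0,0,0]}
    - {"gripper": 150,"offset": [0,0,0],"angular": [0,0,0]}

```text
t: 13.5
eef_pos: [0.589, 0.1273, 0.1404]
tool_rot: [0.242, 0.038, 0.97, -0.008]
contact_force: [-0.1, -0.1, -0.7]
gripper_width: 0.415
grasp_force: 0.0
```

Request:
drive_tool:
  deltas:
    - {"gripper": 150,"offset": [0,0,-0.03],"angular": [0,0,0]}
    - {"gripper": 150,"offset": [0,0,-0.07],"angular": [0,0,0]}
    - {"gripper": 150,"offset": [0,0,-0.12],"angular": [0,0,0]}
    - {"gripper": 150,"offset": [0,0,-0.14],"angular": [0,0,0]}
    - {"gripper": 150,"offset": [0,0,-0.14],"angular": [0,0,0]}

```text
t: 14.0
eef_pos: [0.5236, 0.1329, 0.2673]
tool_rot: [0.245, 0.037, 0.969, -0.008]
contact_force: [0.3, -0.1, -0.2]
gripper_width: 0.412
grasp_force: 0.0
```

Run:
```python
from h import *
m=optics.camera_model("wrist");cv2.imwrite("pics/w7.png",optics.read_camera("wrist"))
S=slope();n=-S[:,2]
for C,l in((C99,49.5),(C74,37)): print([proj(m,C+S[:,0]*x+n*.008).round() for x in(-.001*l,0,.001*l)])
```

```text
[array([195., 127.]), array([199., 189.]), array([203., 246.])]
[array([278., 143.]), array([278., 189.]), array([279., 232.])]
```

View pics/w7.png

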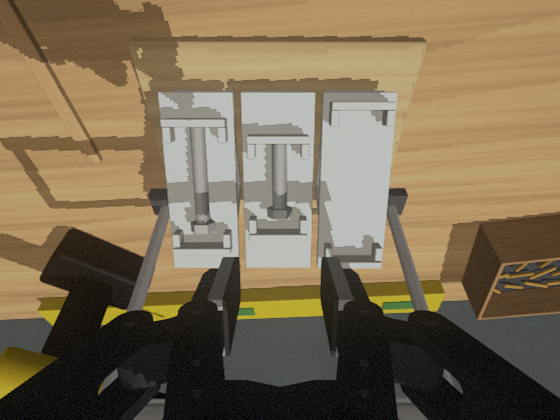

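Both bolts lie flat in their slots against the lower stops: the 85 bolt from (198,127) to (203,228) in the 99 slot, and the 60 bolt from (279,143) to (279,217) in the 74 slot. The gripper is clear, so I'm handing in.

```bash
python3 -c "
from station import bot
print(bot.hand_in())"
```

```text
the job is handed in; nothing more can be done
None
```

I laid the 60 mm bolt in the 74 mm slot and the 85 mm bolt in the 99 mm slot; in the last picture both lie on the slot floors with the gripper clear. I handed the job in at about 14 s, and no verdict came back.

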